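Set the dogs' frozen dinners out to thaw

TASK

Tonight's frozen dinners for the four dogs are stacked up on the ledge. Take the stack apart and stand each sealed tub, lid up and flat on the bottom, in the middle of its own dog's bowl to thaw: the biggest tub in the biggest bowl and so on down to the little round pot in the smallest bowl. Leave the bowls standing on the ledge, and don't disturb the cookie jar or the nail clipper.

Things in the scene. Friction and masses are not known exactly. Their poses are not given: they have to be found in the camera images.
- pot_tiny: The smallest of the four food tubs, the only round one: sealed rigid white plastic pot with a flat white lid with a thin grey ring, 52 mm diameter, 44 mm high, straight side, about 80 g. Top of the stack at the start (its underside about 152 mm over the ledge). Origin: centre of its underside, z up.
- tub_small: Second smallest tub, square: sealed rigid white box-shaped plastic tub, flat white lid with a thin grey ring, 60 long (its x) x 60 wide (its y) x 46 mm high (z), straight sides, 140 g. Third from the ledge in the stack at the start (underside at about 106 mm). Its width is the same both ways. Origin: centre of its underside. Grip it across the 60 mm width.
- tub_medium: Second largest tub, oblong: sealed rigid white box-shaped plastic tub, flat white lid with a thin grey ring, 90 long (its x) x 62 wide (its y) x 50 mm high (z), straight sides, 240 g. Second from the ledge in the stack at the start (underside at about 56 mm). Origin: centre of its underside. Grip it across the 62 mm width.
- tub_large: Largest tub, long oblong: sealed rigid white box-shaped plastic tub, flat white lid with a thin grey ring, 120 long (its x) x 64 wide (its y) x 56 mm high (z), straight sides, 360 g. Bottom of the stack, flat on the ledge at the start. The tubs merely rest on one another, roughly centred, a little twisted; the stack is 196 mm high. Origin: centre of its underside. Grip it across the 64 mm width.
- bowl_tiny: The smallest of the four round stainless steel bowls, all alike but for size: 102 mm across the rim, 30 mm high, near-upright wall, flat floor 84 mm across, 4 mm above the underside; loose. Origin: centre of its underside, z up. The round pot standing flat on its floor has its lid 18 mm above the rim.
- bowl_small: The second smallest of the four round stainless steel bowls, all alike but for size: 132 mm across the rim, 36 mm high, near-upright wall, flat floor 112 mm across, 4 mm above the underside; loose. Origin: centre of its underside, z up. The square tub standing flat on its floor has its lid 14 mm above the rim.
- bowl_medium: The second largest of the four round stainless steel bowls, all alike but for size: 160 mm across the rim, 45 mm high, near-upright wall, flat floor 138 mm across, 4 mm above the underside; loose. Origin: centre of its underside, z up. The oblong tub standing flat on its floor has its lid 9 mm above the rim.
- bowl_large: The largest of the four round stainless steel bowls, all alike but for size: 192 mm across the rim, 55 mm high, near-upright wall, flat floor 168 mm across, 4 mm above the underside; loose. Origin: centre of its underside, z up. The long tub standing flat on its floor has its lid 5 mm above the rim.
- cookie_jar: Bystander: closed white ceramic cookie jar with a wooden knob on its lid, 124 mm diameter, 164 mm high, standing at one side of the work. Origin: centre of its underside.
- nail_clipper: Bystander: plier-type pet nail clipper with black plastic handles, about 125 mm long (along its x), 45 mm wide, 14 mm high, lying on the ledge at the other side. Origin: underside, near its middle.
Mind the look-alikes: they are no part of the job. What is shaped like the pot_tiny but red or yellow is not meant.

How it is judged:
At the end, for the whole second after the job is handed in: Each tub stands upright (within 0.08 rad) on the floor of the bowl of its own size rank (underside 1 to 8 mm above the bowl's) within 20 mm of its centre; every bowl stands level on the ledge (0.08 rad, underside below 10 mm); tubs and bowls are at rest (under 20 mm/s) (horizontal distance between pot_tiny and bowl_tiny below 0.02 m and z of pot_tiny in the frame of bowl_tiny between 0.001 and 0.008 m and angle between each of pot_tiny, bowl_tiny, tub_small, bowl_small, tub_medium, bowl_medium, tub_large, bowl_large's own z axis and vertical below 0.08 rad and height (world z) of each of bowl_tiny, bowl_small, bowl_medium, bowl_large below 0.01 m and linear speed of each of pot_tiny, bowl_tiny, tub_small, bowl_small, tub_medium, bowl_medium, tub_large, bowl_large below 0.02 m/s and horizontal distance between tub_small and bowl_small below 0.02 m and z of tub_small in the frame of bowl_small between 0.001 and 0.008 m and horizontal distance between tub_medium and bowl_medium below 0.02 m and z of tub_medium in the frame of bowl_medium between 0.001 and 0.008 m and horizontal distance between tub_large and bowl_large below 0.02 m and z of tub_large in the frame of bowl_large between 0.001 and 0.008 m); the robot touches nothing.
It fails at once if the cookie jar is shifted more than 15 mm or tipped (distance of cookie_jar from where it was at the start of the episode above 0.015 m or angle between cookie_jar's own z axis and vertical above 0.15 rad).
It fails at once if the nail clipper is shifted more than 15 mm (distance of nail_clipper from where it was at the start of the episode above 0.015 m).
It also fails if it takes over 115 s, if anything falls off the work surface, if the arm or the gripper's body presses on something with over 40 N, if the wrist force passes 120 N, or if a joint passes its speed limit or range.

ROBOT

A 7-joint arm with a two-finger parallel gripper is mounted at the origin on the work surface. World frame = base frame: x ahead of the robot, y to its left, z up, the work surface at z = 0. Lengths are in m, angles in rad, forces in N, time in s.
With the tool pointing down it reaches from about 0.425 to 0.875 m from the base axis. Payload 8.4 kg.
Tool frame: the origin (TCP) lies at the very end of the fingers, on their centre line; the grasp point (between the pads) lies 19 mm behind it (grasp_offset is the z of the grasp point in the tool frame, in m); z points along the fingers, y is the line along which they close (so a half turn about z gives the same grasp; the last joint's range is limited). The gripper opens to 85 mm and grips with 20 to 120 N. Pads are 22 mm wide; open, the fingers measure 114 mm over their backs; the gripper's body (76 mm by 85 mm) begins 54 mm behind the grasp point. The pads swing forward as they close: fully open they stand 13 mm farther back than shut.
Start: joints at [-1.43, 0.333, 0.04, 1.465, -0.013, 1.343, -0.059], TCP at [0.154, 0.631, 0.231] pointing down, gripper open.
Joint ranges: [-2.58, 2.58], [-0.38, 2.09], [-1.3, 1.39], [0.25, 2.4], [-1.5, 4.64], [0.08, 2.09], [-2.65, 2.65]. Speed limits (rad/s): [2.22, 2.22, 2.79, 2.79, 3.14, 3.14, 3.14].

INTERFACE

Orientations are given as a unit quaternion [x, y, z, w].
In Python, from bench import * gives the robot as it stands.
- The arm moves only by the tool step_arm, never from a script. Its argument "series" is a list of rows, each a list of 2 entries, a list of its own where there are three numbers: the shift along the tool's x, y, z in cm, then the turn about the tool's z in rad. A call has exactly 5 rows; each row shifts and turns the commanded pose from where the row before left it, along the tool's axes as they then stand; what a row does not reach is not made up. A row lasts 1/12 s, in which the tool goes at most 41.7 mm and 7.16 degrees, less where a joint would pass 70% of its speed; a pose out of reach is approached as far as the arm can. A call with a gripper value outside its range is refused whole. "claw" is the opening, from -1 (shut) to 1 (fully open), set as the call begins (left out, the last holds). The fingers move at their own pace and stop on an object; "grip_force" is the grip in N (left out, the last holds). Time passes only in rows, so rows that do not move let the fingers close, or fill a call up. It gives the time, the measured TCP pose, the force, the opening and the grip force at its end, in the units of the state.
- get_state(): the state, without advancing time (a new reading comes with each control period).
- get_image(name): name is "side" or "top" or "wrist"; returns a dict with "frame" (420x560x3 uint8, red, green, blue), "fovy" (degrees; the focal length in pixels is half the picture's height over the tangent of half this angle, whatever the lens; pixels are square), "cx", "cy" (the principal point, pixels), "origin" and "rotation" of the camera in the world; the wrist camera has in their place "tool_from_camera" (4x4, takes a point from camera to tool coordinates, whose origin is the TCP and whose axes are the flange's). Camera axes: x right, y down, z forward; pixel columns grow to the right and rows downward; lengths in m; the calibration is good to about 2 mm. A picture is of the moment at which its call begins: read the wrist's pose just before it. There is no depth.
- finish_job(): hands the job in; it is judged then, once.
Trained networks look in the newest picture that a camera, given by its name, has taken for a name from the list of things; names that differ only in an ending like _2 or _b are one class to them, and where a whole thing is asked for, a point or a joint stands for the part that bears it (a point fixed in the world has none). Each returns a list of dicts, best first, with "confidence" (0 to 1); they miss things now and then, are a little off and sometimes report something else, mostly with a low value. They report only what shows in the picture. A call takes as long as a camera call. They do not tell look-alikes from the thing itself.
- find_in(query, camera): "position" ([x, y, z] in m, in world coordinates, good to about 4 mm: the middle of the surface that is visible of it).
- regions_of(query, camera): "mask" (420x560 bool, what is visible of it).
The state is a dict: "t": time; "q": joint angles; "dq": joint speeds; "effort": joint torques, N m; "ee_pos": TCP position; "orientation": TCP orientation; "contact_force": force on the tool from outside, world axes, zero at the start; "torque": the same for the moment, N m; "finger_gap": opening from 0.0 (shut) to 1.0 (fully open); "finger_force": force on a finger pad.
Only numpy, scipy, OpenCV 4.12 (cv2) and the standard library are available. Lean on these libraries where they do the work, as an engineer would, in place of code of your own. Each camera call takes 0.05 s, during which the arm holds its last target. There are 200 camera calls.

## Working session

There is one attempt and no reset: what is moved stays moved. The work goes in short steps, Python scripts to look and compute and a tool call to move; the robot and the scene stay as the last step left them, time stands still between calls to the robot, and variables do not carry over. Pictures are saved under pics/ and viewed, at most 17 in all, crops included, and the job is handed in when it is done.

Besides the shell and the picture viewer there is one more tool, called after ">>>" as name(argument=value, ...), one argument or row to a line, values as JSON. step_arm: Moves the arm, as the interface text tells. Its arguments: {"type":"object","properties":{"series":{"type":"array"},"claw":{"type":"number"},"grip_force":{"type":"number"}},"required":["series"]}

```bash
ls; mkdir -p pics
cat > h.py <<'E'
from bench import *
import numpy as np, cv2
from scipy.spatial.transform import Rotation as R
def snap(cam,fn=None):
    s=get_state(); im=get_image(cam)
    if fn: cv2.imwrite('pics/'+fn,cv2.cvtColor(im['frame'],cv2.COLOR_RGB2BGR))
    if 'origin' in im: o=np.array(im['origin']);r=np.array(im['rotation'])
    else:
        T=np.array(im['tool_from_camera']);Rt=R.from_quat(s['orientation']).as_matrix()
        r=Rt@T[:3,:3];o=Rt@T[:3,3]+np.array(s['ee_pos'])
    f=im['frame'].shape[0]/2/np.tan(np.radians(im['fovy'])/2)
    return im['frame'],o,r,f,im['cx'],im['cy']
def ray(c,u,v):
    _,o,r,f,cx,cy=c
    return o,r@np.array([(u-cx)/f,(v-cy)/f,1])
def atz(c,u,v,z):
    o,d=ray(c,u,v); return o+d*(z-o[2])/d[2]
def proj(c,p):
    _,o,r,f,cx,cy=c
    q=r.T@(np.array(p)-o); return np.array([cx+f*q[0]/q[2],cy+f*q[1]/q[2]])
E
python3 - <<'E'
from h import *
s=get_state();print(s['t'],s['ee_pos'],s['orientation'],s['finger_gap'],s['contact_force'])
for c in['top','side']:
    k=snap(c,c+'0.png');print(c,k[1].round(3),k[2].round(3).tolist(),k[3])
    for n in ['pot_tiny','tub_small','tub_medium','tub_large','bowl_tiny','bowl_small','bowl_medium','bowl_large','cookie_jar','nail_clipper']:
        print(n,[(np.round(d['position'],3).tolist(),round(d['confidence'],2),proj(k,d['position']).round().tolist()) for d in find_in(n,c)[:4]])
print(get_state()['t'])
E
```

```text
pics
0.0 [0.15430117 0.63092168 0.23041034] [ 1.19652159e-01  9.92815526e-01 -8.30498540e-04 -4.98539312e-05] 1.0029271808931153 [-0.95894693 -0.12217816 -1.06669514]
top [ 0.494 -0.002  1.271] [-0.704, 0.708, -0.035, 0.038] 444.6649435002631Traceback (most recent call last):
  File "<stdin>", line 6, in <module>
  File "h.py", line 20, in proj
    q=r.T@(np.array(p)-o); return np.array([cx+f*q[0]/q[2],cy+f*q[1]/q[2]])
      ~~~^^~~~~~~~~~~~~~~
ValueError: matmul: Input operand 1 has a mismatch in its core dimension 0, with gufunc signature (n?,k),(k,m?)->(n?,m?) (size 3 is different from 4)
```

View pics/top0.png

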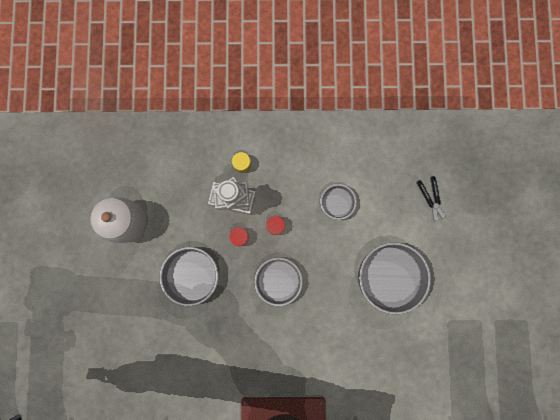

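The top view shows the stack at (230,193), with a yellow decoy pot at (241,161) and red ones at (275,225) and (238,236). The bowls are tiny (338,201), small (278,281), medium (189,275) and large (395,277). The jar is at (110,217) and the clipper at (434,198).

```bash
sed -i "s/r=np.array(im\['rotation'\])/r=np.array(im['rotation']);r=R.from_quat(r).as_matrix() if r.size==4 else r/" h.py
python3 - <<'E'
from h import *
for c in['top','side']:
    k=snap(c,c+'1.png');print(c,k[1].round(3),k[2].round(3).tolist(),k[3])
    for n in ['pot_tiny','tub_small','tub_medium','tub_large','bowl_tiny','bowl_small','bowl_medium','bowl_large','cookie_jar','nail_clipper']:
        print(n,[(np.round(d['position'],3).tolist(),round(d['confidence'],2),proj(k,d['position']).round().tolist()) for d in find_in(n,c)[:4]])
    if c=='top':
        cv2.imwrite('pics/topcrop.png',cv2.cvtColor(cv2.resize(k[0][145:250,180:320],None,fx=5.7,fy=5.7,interpolation=cv2.INTER_CUBIC),cv2.COLOR_RGB2BGR))
print(get_state()['t'])
E
```

```text
top [ 0.494 -0.002  1.271] [[-0.005, -0.995, 0.103], [-1.0, 0.006, 0.004], [-0.005, -0.103, -0.995]] 444.6649435002631
pot_tiny [([0.558, 0.12, 0.046], 0.84, [239.0, 236.0]), ([0.766, 0.114, 0.043], 0.84, [241.0, 162.0]), ([0.659, 0.133, 0.198], 0.73, [227.0, 191.0]), ([0.585, 0.016, 0.046], 0.59, [276.0, 226.0])]
tub_small [([0.654, 0.121, 0.15], 0.79, [234.0, 196.0]), ([0.67, -0.433, 0.011], 0.71, [434.0, 196.0])]
tub_medium [([0.648, 0.12, 0.108], 0.76, [237.0, 200.0])]
tub_large [([0.446, 0.26, 0.006], 0.51, [190.0, 277.0])]
bowl_tiny [([0.654, -0.159, 0.011], 0.69, [338.0, 202.0]), ([0.437, -0.312, 0.008], 0.39, [394.0, 278.0])]
bowl_small [([0.427, 0.012, 0.008], 0.88, [278.0, 283.0])]
bowl_medium [([0.445, 0.265, -0.001], 0.95, [189.0, 277.0]), ([0.653, 0.118, 0.154], 0.72, [235.0, 196.0])]
bowl_large [([0.433, -0.31, 0.003], 0.72, [392.0, 280.0])]
cookie_jar [([0.595, 0.424, 0.131], 0.82, [118.0, 220.0])]
nail_clipper [([0.668, -0.436, 0.012], 0.89, [435.0, 197.0])]
side [ 0.432 -0.77   0.902] [[0.985, -0.107, 0.133], [-0.17, -0.707, 0.687], [0.021, -0.699, -0.714]] 451.34231828454506
pot_tiny [([0.587, 0.008, 0.049], 0.98, [275.0, 219.0]), ([0.558, 0.107, 0.044], 0.8, [258.0, 195.0]), ([0.658, 0.121, 0.191], 0.62, [296.0, 145.0]), ([0.763, 0.101, 0.044], 0.61, [332.0, 189.0])]
tub_small [([0.655, 0.106, 0.137], 0.66, [295.0, 166.0])]
tub_medium [([0.66, 0.092, 0.086], 0.88, [297.0, 183.0]), ([0.597, 0.402, 0.095], 0.38, [257.0, 117.0])]
tub_large [([0.651, 0.086, 0.039], 0.58, [293.0, 198.0])]
bowl_tiny [([0.657, -0.152, 0.009], 0.79, [315.0, 275.0])]
bowl_small [([0.434, 0.023, 0.008], 0.84, [216.0, 232.0]), ([0.656, 0.107, 0.136], 0.26, [295.0, 166.0])]
bowl_medium [([0.446, 0.273, 0.013], 0.71, [214.0, 168.0])]
bowl_large [([0.442, -0.292, 0.006], 0.8, [232.0, 341.0])]
cookie_jar [([0.599, 0.403, 0.096], 0.55, [257.0, 116.0])]
nail_clipper [([0.663, -0.436, 0.017], 0.61, [351.0, 388.0])]
1.2
```

View pics/topcrop.png

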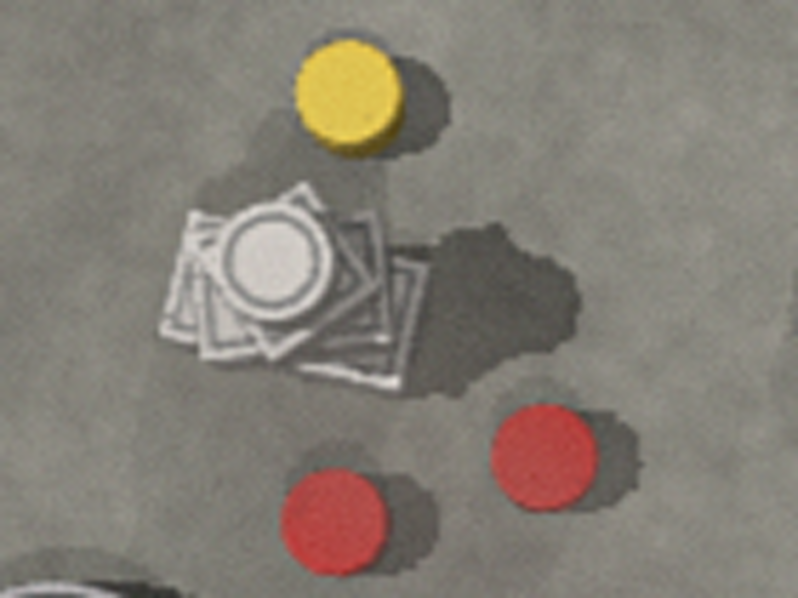

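View pics/side1.png

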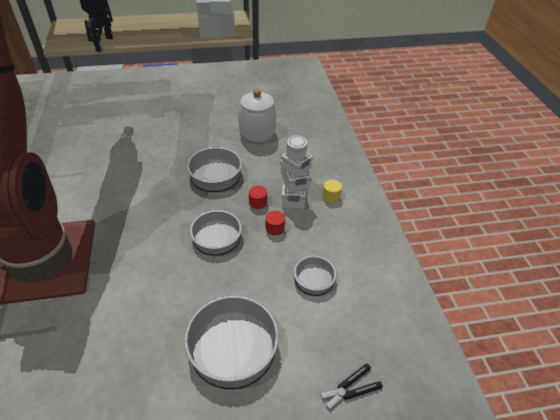

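The pot look-alikes are red at (238,236) and (275,225), and yellow at (241,161). The white pot on top of the stack at (227,191) is the only white one, so it is pot_tiny, and the enlarged crop confirms this. Next I'll measure the bowls and the pot in both views.

```bash
cat >> h.py <<'E'
BOWL={'bowl_tiny':(.051,.030),'bowl_small':(.066,.036),'bowl_medium':(.080,.045),'bowl_large':(.096,.055)}
from scipy.optimize import least_squares
def hull(m):
    m=m.astype(np.uint8);cs,_=cv2.findContours(m,cv2.RETR_EXTERNAL,cv2.CHAIN_APPROX_NONE)
    return cv2.convexHull(max(cs,key=cv2.contourArea))[:,0,:]
def circ(k,m,z):
    p=np.array([atz(k,u,v,z)[:2] for u,v in hull(m)]).astype(np.float32)
    c=least_squares(lambda a:np.hypot(*(p-a[:2]).T)-a[2],[*p.mean(0),.06],loss='soft_l1',f_scale=.002).x
    return c.round(4).tolist()
def yaw2(a): return
E
python3 - <<'E'
from h import *
for c in['top','side']:
    k=snap(c)
    for n,(r,h) in BOWL.items():
        g=regions_of(n,c)
        for d in g[:2]: print(c,n,round(d['confidence'],2),d['mask'].sum(),[circ(k,d['mask'],z) for z in (0,h)])
    for d in regions_of('pot_tiny',c):
        h=hull(d['mask']);print('pot',round(d['confidence'],2),h.mean(0).round(),h.min(0),h.max(0),circ(k,d['mask'],.196) if c=='top' else '')
    if c=='side':
        for z in(.186,.196,.206):
            a=np.linspace(0,6.28,60);p=np.array([proj(k,[.66+.026*np.cos(t),.133+.026*np.sin(t),z]) for t in a]);print(z,p.min(0),p.max(0))
    if c=='top':
        for z in(.19,.196):print(atz(k,227.7,191,z))
        for n,z,P in(('small',.152,[(305,185),(378,285),(275,358)]),('med',.106,[(375,212),(388,338),(203,358)]),('large',.056,[(193,212),(162,335),(428,265),(400,388)])):
            print(n,[atz(k,180+u/5.7-.4,145+v/5.7-.4,z)[:2].round(4).tolist() for u,v in P])
E
```

```text
top bowl_tiny 0.76 1031 [[0.6586, -0.1603, 0.0521], [0.6548, -0.1565, 0.0509]]
top bowl_tiny 0.64 4091 [[0.4398, -0.3155, 0.1015], [0.4411, -0.3081, 0.0991]]
top bowl_small 0.78 1837 [[0.4303, 0.013, 0.068], [0.4321, 0.0126, 0.0661]]
top bowl_small 0.42 155 [[0.6855, 0.1473, 0.0401], [0.6801, 0.1431, 0.0389]]
top bowl_medium 0.73 2802 [[0.4465, 0.2662, 0.084], [0.4482, 0.2568, 0.081]]
top bowl_large 0.75 1978 [[0.6077, 0.4734, 0.0738], [0.6028, 0.4528, 0.0706]]
pot 0.75 [227. 192.] [217 181] [239 202] [0.6589, 0.132, 0.027]
pot 0.74 [274. 225.] [266 216] [283 234] [0.5759, 0.0185, 0.0219]
pot 0.69 [241. 162.] [232 152] [250 172] [0.7313, 0.1001, 0.0244]
pot 0.63 [238. 236.] [229 227] [248 245] [0.5483, 0.1053, 0.0228]
[0.66044168 0.13306509 0.19      ]
[0.65952064 0.13231788 0.196     ]
small [[0.7022, 0.1242], [0.6568, 0.0914], [0.6242, 0.1371]]
med [[0.6978, 0.0967], [0.6386, 0.0905], [0.6298, 0.1762]]
large [[0.707, 0.1894], [0.6469, 0.2038], [0.6803, 0.0752], [0.6205, 0.0886]]
side bowl_tiny 0.91 1393 [[0.6584, -0.1441, 0.0579], [0.6508, -0.1649, 0.056]]
side bowl_small 0.83 1866 [[0.4341, 0.0325, 0.0745], [0.4341, 0.0005, 0.0715]]
side bowl_medium 0.98 1943 [[0.4531, 0.2896, 0.0965], [0.4521, 0.2368, 0.0916]]
side bowl_large 0.75 6920 [[0.443, -0.28, 0.1073], [0.4424, -0.3099, 0.1007]]
side bowl_large 0.4 1864 [[0.4345, 0.0336, 0.0759], [0.4343, -0.0154, 0.0712]]
pot 0.95 [332. 189.] [322 178] [342 202] 
pot 0.89 [275. 222.] [266 210] [285 234] 
pot 0.61 [259. 196.] [249 186] [268 207] 
pot 0.59 [296. 149.] [286 135] [307 160] 
0.186 [285.74993049 138.13644978] [305.92817687 150.5996843 ]
0.196 [285.90368231 135.02761886] [306.20671573 147.46975471]
0.206 [286.05934804 131.88071079] [306.48872154 144.30025629]
```

The pot lid is at z≈0.196 in both views, and the bowl rim radii fit. Now I'll go over the stack.

>>> step_arm(
  series=[
    [[0,0,0],0.12],
    [[0,0,0],0.12],
    [[0,0,0],0.12],
    [[0,0,0],0.12],
    [[0,0,0],0.12],
  ],
  claw=1,
  grip_force=30,
)

```text
t: 2.22
ee_pos: [0.1544, 0.6314, 0.2313]
orientation: [0.41, 0.912, -0.0, -0.0]
contact_force: [0.7, -0.9, 0.3]
finger_gap: 0.997
finger_force: 0.0
```

>>> step_arm(
  series=[
    [[0,0,0],0.105],
    [[-3.89,0.64,0],0],
    [[-3.89,0.64,0],0],
    [[-3.89,0.64,0],0],
    [[-3.89,0.64,0],0],
  ],
)

```text
t: 2.63
ee_pos: [0.2672, 0.519, 0.2313]
orientation: [0.455, 0.891, 0.0, 0.0]
contact_force: [0.7, 0.6, -0.3]
finger_gap: 0.997
finger_force: 0.0
```

>>> step_arm(
  series=[
    [[-3.89,0.64,0],0],
    [[-3.89,0.64,0],0],
    [[-3.89,0.64,0],0],
    [[-3.89,0.64,0],0],
    [[-3.89,0.64,0],0],
  ],
)

```text
t: 3.05
ee_pos: [0.4073, 0.3799, 0.2316]
orientation: [0.455, 0.891, 0.0, -0.0]
contact_force: [0.8, 0.4, 0.2]
finger_gap: 0.998
finger_force: 0.0
```

>>> step_arm(
  series=[
    [[-3.89,0.64,0],0],
    [[-3.89,0.64,0],0],
    [[-3.89,0.64,0],0],
    [[-3.89,0.64,0],0],
    [[-3.89,0.64,0],0],
  ],
)

```text
t: 3.47
ee_pos: [0.5472, 0.2411, 0.2317]
orientation: [0.455, 0.891, 0.0, 0.0]
contact_force: [0.5, 0.8, 0.2]
finger_gap: 1.002
finger_force: 0.0
```

>>> step_arm(
  series=[
    [[-3.89,0.64,0],0],
    [[-3.89,0.64,0],0],
    [[-3.89,0.64,0],0],
    [[-3.89,0.64,0],0],
    [[0,0,0],0],
  ],
)

```text
t: 3.88
ee_pos: [0.6618, 0.1224, 0.231]
orientation: [0.459, 0.888, -0.002, 0.002]
contact_force: [-1.4, -1.2, 1.0]
finger_gap: 0.998
finger_force: 0.0
```

```bash
cat >> h.py <<'E'
def to(x,y,z=None,psi=None):
    """tool-frame displacement (cm) after turning so tool y points at psi deg (mod 180)"""
    s=get_state();Rt=R.from_quat(s['orientation']).as_matrix();p=np.array(s['ee_pos'])
    cur=np.degrees(np.arctan2(Rt[1,1],Rt[0,1]));t=0
    if psi is not None: t=-((psi-cur+90)%180-90)
    Rn=Rt@R.from_euler('z',t,degrees=True).as_matrix()
    d=Rn.T@(np.array([x,y,p[2] if z is None else z])-p)*100
    print('t',round(s['t'],2),'pos',p.round(4),'psi',round(cur,1),'tilt',Rt[:,2].round(3),'q7',round(s['q'][6],2),'gap',round(s['finger_gap'],3),'F',np.round(s['contact_force'],1),'| turn',round(np.radians(t),3),'d(cm)',d.round(2),'rows',round(np.linalg.norm(d)/4.1,1))
E
python3 -c "
from h import *
to(.6595,.1323,.168)
k=snap('wrist','w1.png')
print(proj(k,[.6595,.1323,.196]))"
```

```text
t 3.88 pos [0.6618 0.1224 0.231 ] psi 35.3 tilt [ 0.002 -0.005 -1.   ] q7 0.52 gap 0.998 F [-1.4 -1.2  1. ] | turn 0.0 d(cm) [0.97 0.39 6.29] rows 1.6
[290.53701586 226.67232151]
```

View pics/w1.png

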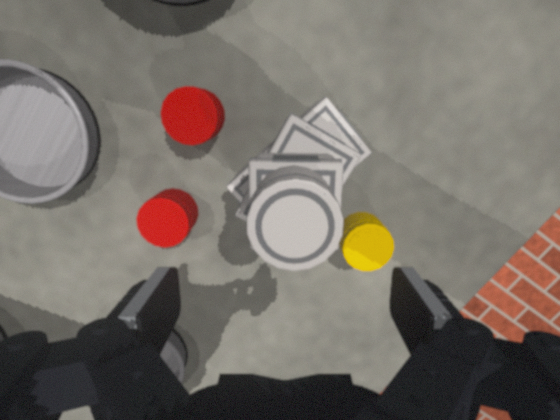

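The wrist view shows the white pot lid centred at (295,222) over the twisted stack. The arm was still settling when it was taken.

>>> step_arm(
  series=[
    [[0,0,0],0],
    [[0,0,0],0],
    [[0,0,0],0],
    [[0,0,0],0],
    [[0,0,0],0],
  ],
)

```text
t: 4.35
ee_pos: [0.6575, 0.1327, 0.2316]
orientation: [0.454, 0.891, 0.0, -0.0]
contact_force: [-0.0, 0.4, 0.2]
finger_gap: 0.998
finger_force: 0.0
```

```bash
python3 -c "
from h import *
to(.6595,.1323,.168)
k=snap('wrist')
for d in regions_of('pot_tiny','wrist'):
    print(round(d['confidence'],2),hull(d['mask']).mean(0),circ(k,d['mask'],.196))
f=k[0]
cv2.imwrite('pics/w2.png',f[:,:,::-1])
print([atz(k,u,v,.196).round(4) for u,v in((295,222),)])"
```

```text
t 4.35 pos [0.6575 0.1327 0.2316] psi 36.0 tilt [ 0.     0.001 -1.   ] q7 0.52 gap 0.998 F [-0.   0.4  0.2] | turn 0.0 d(cm) [-0.15  0.14  6.36] rows 1.6
0.96 [189.18181818 128.27272727] [0.5852, 0.1552, 0.0148]
0.82 [163.53125 225.     ] [0.6017, 0.103, 0.0163]
0.78 [360.89285714 253.85714286] [0.6947, 0.1524, 0.0162]
0.57 [291.        235.2972973] [0.6583, 0.1365, 0.0281]
[array([0.6556, 0.146 , 0.196 ])]
```

>>> step_arm(
  series=[
    [[-0.1,0.1,2.5],0],
    [[0,0,2.5],0],
    [[0,0,1.3],0],
    [[0,0,0],0],
    [[0,0,0],0],
  ],
)

```text
t: 4.87
ee_pos: [0.6591, 0.1313, 0.1683]
orientation: [0.455, 0.891, -0.0, -0.0]
contact_force: [0.0, 0.3, 0.9]
finger_gap: 0.999
finger_force: 0.0
```

>>> step_arm(
  series=[
    [[0,0,0],0],
    [[0,0,0],0],
    [[0,0,0],0],
    [[0,0,0],0],
    [[0,0,0],0],
  ],
  claw=-1,
  grip_force=30,
)

```text
t: 5.28
ee_pos: [0.6603, 0.1313, 0.1699]
orientation: [0.455, 0.89, 0.001, 0.001]
contact_force: [-0.4, 0.3, 6.0]
finger_gap: 0.599
finger_force: 31.3
```

>>> step_arm(
  series=[
    [[0,0,0],0],
    [[0,0,0],0],
    [[0,0,0],0],
    [[0,0,0],0],
    [[0,0,0],0],
  ],
)

```text
t: 5.7
ee_pos: [0.6603, 0.1313, 0.1699]
orientation: [0.455, 0.89, 0.001, 0.001]
contact_force: [0.6, 0.7, 6.9]
finger_gap: 0.601
finger_force: 31.3
```

>>> step_arm(
  series=[
    [[0,0,-1],0],
    [[0,0,-2],0],
    [[0,0,-2],0],
    [[0,0,0],0],
    [[0,0,0],0],
  ],
)

```text
t: 6.12
ee_pos: [0.66, 0.1311, 0.22]
orientation: [0.455, 0.89, 0.001, 0.001]
contact_force: [-0.2, 0.3, -1.1]
finger_gap: 0.6
finger_force: 31.6
```

```bash
python3 -c "
from h import *
to(.655,-.157,.10)"
```

```text
t 6.12 pos [0.66   0.1311 0.22  ] psi 35.9 tilt [ 0.002  0.001 -1.   ] q7 0.52 gap 0.6 F [-0.2  0.3 -1.1] | turn 0.0 d(cm) [-23.06 -17.31  11.98] rows 7.6
```

>>> step_arm(
  series=[
    [[-2.88,-2.16,0],0],
    [[-2.88,-2.16,0],0],
    [[-2.88,-2.16,0],0],
    [[-2.88,-2.16,0],0],
    [[-2.88,-2.16,0],0],
  ],
)

```text
t: 6.53
ee_pos: [0.6554, -0.0502, 0.2175]
orientation: [0.455, 0.891, -0.0, -0.001]
contact_force: [0.4, -0.5, -0.7]
finger_gap: 0.599
finger_force: 31.6
```

>>> step_arm(
  series=[
    [[-2.88,-2.16,1],0],
    [[-2.88,-2.16,2],0],
    [[-2.88,-2.16,2],0],
    [[0,0,3],0],
    [[0,0,4],0],
  ],
)

```text
t: 6.95
ee_pos: [0.6544, -0.1613, 0.099]
orientation: [0.457, 0.889, -0.0, 0.002]
contact_force: [0.7, 1.2, -1.7]
finger_gap: 0.597
finger_force: 31.6
```

>>> step_arm(
  series=[
    [[0,0,0],0],
    [[0,0,0],0],
    [[0,0,0],0],
    [[0,0,0],0],
    [[0,0,0],0],
  ],
)

```text
t: 7.37
ee_pos: [0.6557, -0.1566, 0.1008]
orientation: [0.455, 0.891, 0.001, 0.002]
contact_force: [0.1, 0.5, -0.5]
finger_gap: 0.598
finger_force: 31.9
```

```bash
python3 -c "
from h import *
to(.655,-.157,.025)
k=snap('wrist','w3.png')
for d in regions_of('bowl_tiny','wrist')[:2]:
    print(round(d['confidence'],2),hull(d['mask']).mean(0),circ(k,d['mask'],.030))
print(proj(k,[.655,-.157,.03]))
k=snap('top','top2.png')
cv2.imwrite('pics/topc2.png',cv2.cvtColor(cv2.resize(k[0][165:225,190:270],None,fx=10,fy=10,interpolation=cv2.INTER_CUBIC),cv2.COLOR_RGB2BGR))
"
```

```text
t 7.37 pos [ 0.6557 -0.1566  0.1008] psi 35.9 tilt [ 0.003 -0.    -1.   ] q7 1.02 gap 0.598 F [ 0.1  0.5 -0.5] | turn 0.0 d(cm) [ 0.03 -0.1   7.58] rows 1.8
0.96 [282.17777778 197.08888889] [0.6533, -0.1565, 0.0508]
[281.94243625 221.81062899]
```

View pics/w3.png

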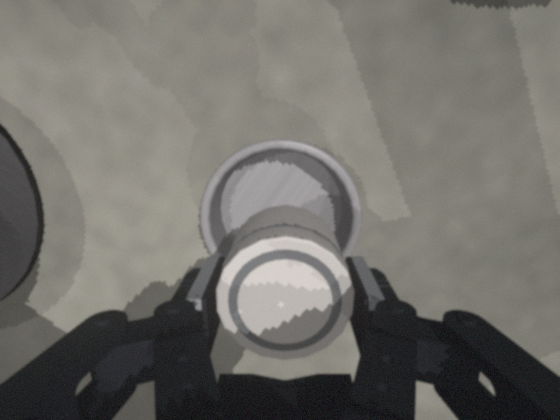

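View pics/topc2.png

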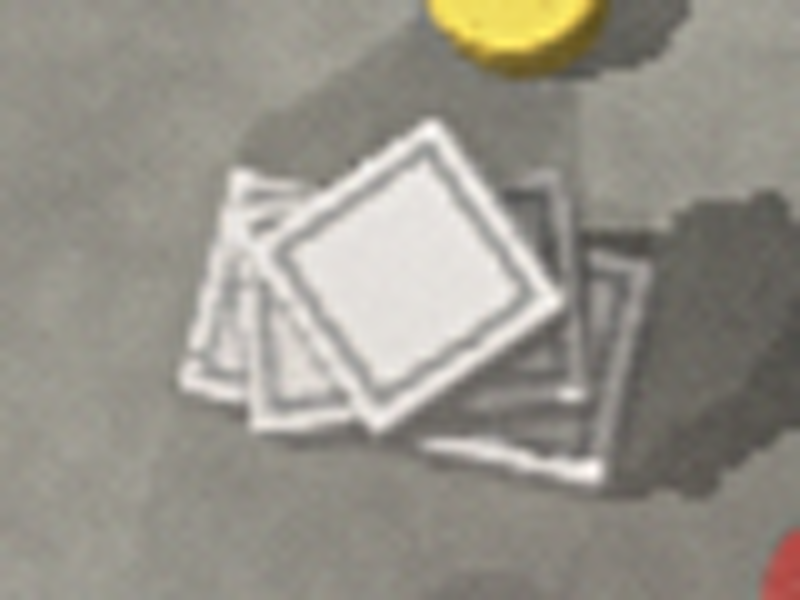

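The wrist view shows the pot in the grip, with its lid at (284,302), over the tiny bowl at (282,197). The top crop shows the square tub's corners at (433,122), (563,300), (378,432) and (255,250). I'll lower and release.

>>> step_arm(
  series=[
    [[0,-0.1,2.5],0],
    [[0,0,2.5],0],
    [[0,0,1.5],0],
    [[0,0,0.8],0],
    [[0,0,0.4],0],
  ],
)

```text
t: 7.93
ee_pos: [0.6526, -0.1569, 0.0217]
orientation: [0.455, 0.891, -0.0, -0.002]
contact_force: [-19.0, 7.6, 39.0]
finger_gap: 0.595
finger_force: 35.6
```

>>> step_arm(
  series=[
    [[0,0,0.1],0],
    [[0,0,0],0],
    [[0,0,0],0],
    [[0,0,0],0],
    [[0,0,0],0],
  ],
)

```text
t: 8.35
ee_pos: [0.654, -0.1576, 0.0219]
orientation: [0.455, 0.89, 0.0, 0.0]
contact_force: [-2.6, 1.5, 6.1]
finger_gap: 0.598
finger_force: 32.5
```

```bash
python3 -c "
from h import *
to(.655,-.157,.022)
k=snap('top')
P=[atz(k,190+u/10-.45,165+v/10-.45,.152)[:2] for u,v in((433,122),(563,300),(378,432),(255,250))]
print(np.round(P,4).tolist(),'c',np.mean(P,0),[(np.linalg.norm(P[i]-P[i-1]),np.degrees(np.arctan2(*(P[i]-P[i-1])[::-1]))%90) for i in range(4)])
"
```

```text
t 8.35 pos [ 0.654  -0.1576  0.0219] psi 35.9 tilt [ 0.001  0.    -1.   ] q7 1.06 gap 0.598 F [-2.6  1.5  6.1] | turn 0.0 d(cm) [-0.01  0.11 -0.01] rows 0.0
[[0.703, 0.1249], [0.6569, 0.0916], [0.6234, 0.1384], [0.6702, 0.17]] c [0.66335422 0.13122516] [(np.float64(0.05577774754539047), np.float64(35.96936217892487)), (np.float64(0.05686633293023106), np.float64(35.8840071618846)), (np.float64(0.057564090497334), np.float64(35.591571588162324)), (np.float64(0.05651765125909876), np.float64(34.07346610962098))]
```

>>> step_arm(
  series=[
    [[0,0,0],0],
    [[0,0,0],0],
    [[0,0,0],0],
    [[0,0,0],0],
    [[0,0,-0.5],0],
  ],
  claw=0.46,
)

```text
t: 8.82
ee_pos: [0.653, -0.1571, 0.0246]
orientation: [0.455, 0.89, -0.0, -0.001]
contact_force: [-0.2, -0.3, 0.4]
finger_gap: 0.731
finger_force: 0.0
```

>>> step_arm(
  series=[
    [[0,0,-2.5],0],
    [[0,0,-4],0],
    [[0,0,-4],0],
    [[0,0,-4],0],
    [[0,0,-2.5],0],
  ],
)

```text
t: 9.23
ee_pos: [0.6545, -0.1581, 0.2004]
orientation: [0.455, 0.89, 0.001, 0.002]
contact_force: [0.6, 0.0, -0.0]
finger_gap: 0.729
finger_force: 0.0
```

>>> step_arm(
  series=[
    [[2.855,2.21,0],0],
    [[2.855,2.21,0],0],
    [[2.855,2.21,0],0],
    [[2.855,2.21,0],0],
    [[2.855,2.21,0],0],
  ],
  claw=1,
)

```text
t: 9.65
ee_pos: [0.6593, 0.0247, 0.196]
orientation: [0.455, 0.89, 0.0, 0.0]
contact_force: [1.2, -0.2, -0.1]
finger_gap: 1.005
finger_force: 0.0
```

>>> step_arm(
  series=[
    [[2.855,2.21,0],0],
    [[2.855,2.21,0],0],
    [[2.855,2.21,0],0],
    [[0,0,0],0],
    [[0,0,0],0],
  ],
)

```text
t: 10.07
ee_pos: [0.6625, 0.1349, 0.1952]
orientation: [0.453, 0.892, 0.0, -0.0]
contact_force: [0.2, -0.8, -0.8]
finger_gap: 0.997
finger_force: 0.0
```

>>> step_arm(
  series=[
    [[0,0,0],0],
    [[0,0,0],0],
    [[0,0,0],0],
    [[0,0,0],0],
    [[0,0,0],0],
  ],
)

```text
t: 10.48
ee_pos: [0.6631, 0.1303, 0.1955]
orientation: [0.456, 0.89, 0.0, 0.0]
contact_force: [-0.0, 0.1, 0.2]
finger_gap: 1.001
finger_force: 0.0
```

```bash
python3 -c "
from h import *
to(.6634,.1312,.125,35.5)
k=snap('wrist','w4.png')
for d in regions_of('tub_small','wrist')[:2]:
    m=d['mask'];P=np.array([atz(k,u,v,.152)[:2] for u,v in hull(m)],np.float32);print(round(d['confidence'],2),cv2.minAreaRect(P))
k=snap('side')
for n in('pot_tiny','tub_small'):
  for d in regions_of(n,'side')[:5]: print(n,hull(d['mask']).min(0),hull(d['mask']).max(0))
c=[(.703,.1249),(.6569,.0916),(.6234,.1384),(.6702,.17)]
print([proj(k,[*p,.152]).round(1) for p in c])
print('pot in bowl lid',[proj(k,[.654+.026*np.cos(a),-.157+.026*np.sin(a),.048]).round(1) for a in (0,1.57,3.14,4.71)])
"
```

```text
t 10.48 pos [0.6631 0.1303 0.1955] psi 35.8 tilt [ 0. -0. -1.] q7 0.53 gap 1.001 F [-0.   0.1  0.2] | turn 0.005 d(cm) [0.05 0.08 7.05] rows 1.7
0.81 ((0.6616237163543701, 0.13491353392601013), (0.05940459668636322, 0.06781154125928879), 34.81584930419922)
pot_tiny [304 258] [326 285]
pot_tiny [249 186] [266 207]
pot_tiny [281 168] [311 191]
pot_tiny [323 179] [341 201]
pot_tiny [266 210] [285 234]
tub_small [282 145] [312 176]
[array([311.7, 155. ]), array([297.2, 164.8]), array([281.1, 154.6]), array([296.1, 145.6])]
pot in bowl lid [array([325.8, 265.4]), array([312.6, 258.1]), array([304.3, 268.1]), array([317.7, 275.7])]
```

View pics/w4.png

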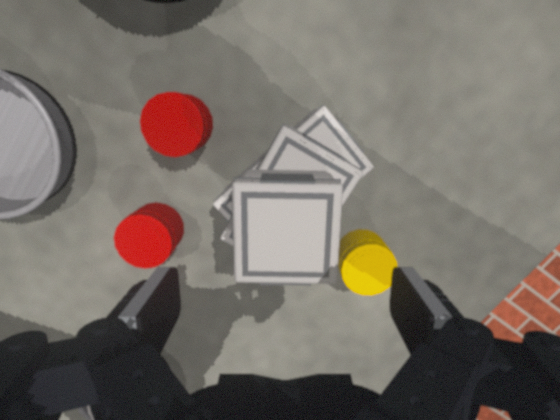

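The pot stands in its bowl: its outline in the side view matches the prediction. The wrist view shows the square tub squared up with the fingers, lid at (287,230). I'll grip it.

>>> step_arm(
  series=[
    [[0,0.1,2.5],0],
    [[0,0,2.5],0],
    [[0,0,1.5],0],
    [[0,0,0.6],0],
    [[0,0,0],0],
  ],
)

```text
t: 11.15
ee_pos: [0.6629, 0.1318, 0.1228]
orientation: [0.455, 0.89, -0.001, -0.001]
contact_force: [-0.3, 0.8, -0.0]
finger_gap: 1.0
finger_force: 0.0
```

>>> step_arm(
  series=[
    [[0,0,0],0],
    [[0,0,0],0],
    [[0,0,0],0],
    [[0,0,0],0],
    [[0,0,0],0],
  ],
  claw=-1,
  grip_force=35,
)

```text
t: 11.57
ee_pos: [0.6648, 0.1319, 0.1261]
orientation: [0.455, 0.89, 0.001, 0.001]
contact_force: [-0.5, 0.4, 6.7]
finger_gap: 0.694
finger_force: 39.2
```

>>> step_arm(
  series=[
    [[0,0,0],0],
    [[0,0,-1],0],
    [[0,0,-2],0],
    [[0,0,-2],0],
    [[0,0,0],0],
  ],
)

```text
t: 11.98
ee_pos: [0.6658, 0.1321, 0.1793]
orientation: [0.455, 0.89, 0.002, 0.002]
contact_force: [0.6, -0.4, -0.5]
finger_gap: 0.695
finger_force: 38.4
```

```bash
python3 -c "
from h import *
to(.432,.0126,.12)
to(.432,.0126,.12,0)"
```

```text
t 11.98 pos [0.6658 0.1321 0.1793] psi 35.9 tilt [ 0.006  0.002 -1.   ] q7 0.54 gap 0.695 F [ 0.6 -0.4 -0.5] | turn 0.0 d(cm) [  4.02 -25.98   5.78] rows 6.6
t 11.98 pos [0.6658 0.1321 0.1793] psi 35.9 tilt [ 0.006  0.002 -1.   ] q7 0.54 gap 0.695 F [ 0.6 -0.4 -0.5] | turn 0.626 d(cm) [-11.96 -23.41   5.78] rows 6.6
```

>>> step_arm(
  series=[
    [[0.57,-3.71,0],0],
    [[0.57,-3.71,0],0],
    [[0.57,-3.71,0],0],
    [[0.57,-3.71,0],0],
    [[0.57,-3.71,0],0],
  ],
)

```text
t: 12.4
ee_pos: [0.495, 0.0456, 0.1739]
orientation: [0.455, 0.891, -0.0, -0.0]
contact_force: [-0.3, -0.9, -0.2]
finger_gap: 0.692
finger_force: 38.4
```

>>> step_arm(
  series=[
    [[0.57,-3.71,1],0],
    [[0.57,-3.71,1.5],0],
    [[0,0,2],0],
    [[0,0,1.5],0],
    [[0,0,0],0],
  ],
)

```text
t: 12.82
ee_pos: [0.4279, 0.0118, 0.1125]
orientation: [0.455, 0.89, -0.0, -0.001]
contact_force: [-1.2, -0.4, -1.2]
finger_gap: 0.698
finger_force: 38.4
```

>>> step_arm(
  series=[
    [[0,0,0],0],
    [[0,0,0],0],
    [[0,0,0],0],
    [[0,0,0],0],
    [[0,0,0],0],
  ],
)

```text
t: 13.23
ee_pos: [0.4304, 0.0122, 0.1148]
orientation: [0.455, 0.89, 0.0, 0.0]
contact_force: [0.1, 0.1, -0.3]
finger_gap: 0.696
finger_force: 38.4
```

```bash
python3 -c "
from h import *
to(.432,.0126,.0245);print(get_state()['q'])
k=snap('wrist','w5.png')
for d in regions_of('bowl_small','wrist')[:2]:
    print(round(d['confidence'],2),hull(d['mask']).mean(0),circ(k,d['mask'],.036))
k=snap('top')
cv2.imwrite('pics/topc3.png',cv2.cvtColor(cv2.resize(k[0][165:225,190:270],None,fx=10,fy=10,interpolation=cv2.INTER_CUBIC),cv2.COLOR_RGB2BGR))
"
```

```text
t 13.23 pos [0.4304 0.0122 0.1148] psi 35.9 tilt [ 0.001 -0.    -1.   ] q7 0.48 gap 0.696 F [ 0.1  0.1 -0.3] | turn 0.0 d(cm) [-0.06  0.15  9.03] rows 2.2
[-0.72854325 -0.04455511  0.59269703  2.14013215  0.02907064  1.03801267
  0.47501738]
0.69 [279.03571429 285.64285714] [0.4636, -0.0341, 0.0771]
0.55 [290.4375     176.60416667] [0.4318, 0.0126, 0.0659]
```

View pics/w5.png

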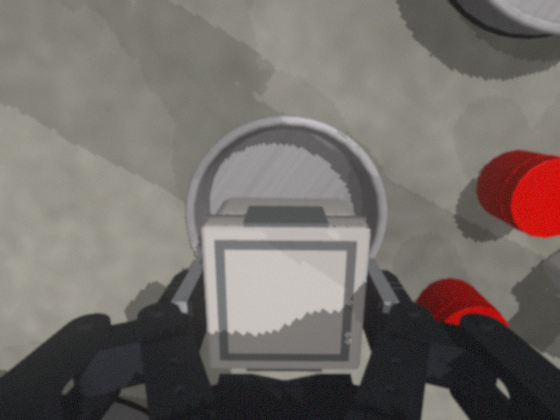

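View pics/topc3.png

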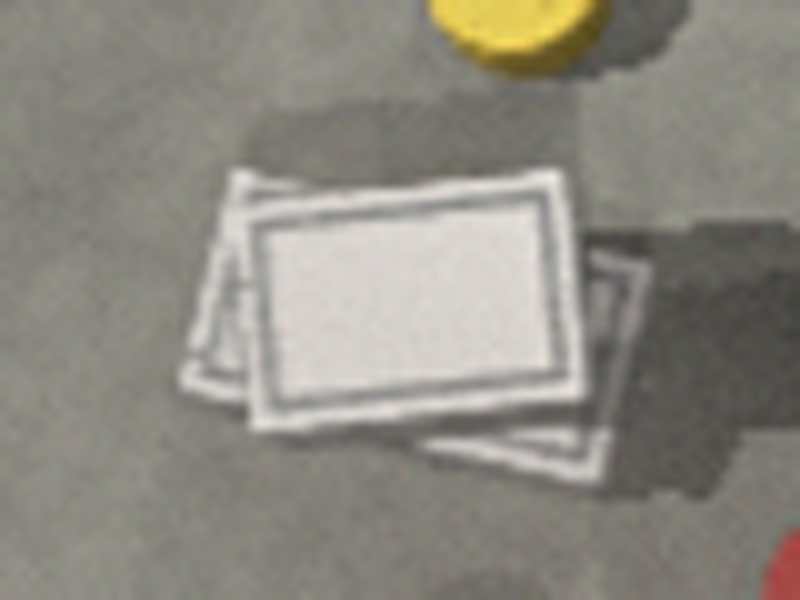

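The square tub is held level over the small bowl; the bowl's rim in the wrist view gives (0.432, 0.013). The top crop shows the oblong tub's corners at (240,212), (563,172), (585,395) and (255,430).

>>> step_arm(
  series=[
    [[0,0.1,3],0],
    [[0,0,3],0],
    [[0,0,1.8],0],
    [[0,0,0.7],0],
    [[0,0,0.3],0],
  ],
)

```text
t: 13.8
ee_pos: [0.43, 0.0124, 0.0254]
orientation: [0.455, 0.89, -0.001, -0.001]
contact_force: [-0.2, 1.0, -1.2]
finger_gap: 0.694
finger_force: 38.4
```

>>> step_arm(
  series=[
    [[0,0,0.1],0],
    [[0,0,0.1],0],
    [[0,0,0],0],
    [[0,0,0],0],
    [[0,0,0],0],
  ],
)

```text
t: 14.22
ee_pos: [0.4313, 0.0129, 0.025]
orientation: [0.455, 0.89, 0.001, 0.0]
contact_force: [1.0, -0.8, -1.1]
finger_gap: 0.697
finger_force: 38.4
```

```bash
python3 -c "
from h import *
to(.432,.0126,.0245)
k=snap('top')
P=[atz(k,190+u/10-.45,165+v/10-.45,.106)[:2] for u,v in((240,212),(563,172),(585,395),(255,430))]
print(np.round(P,4).tolist(),'c',np.mean(P,0),[(np.linalg.norm(P[i]-P[i-1]),np.degrees(np.arctan2(*(P[i]-P[i-1])[::-1]))%90) for i in range(4)])
"
```

```text
t 14.22 pos [0.4313 0.0129 0.025 ] psi 35.9 tilt [ 0.001  0.001 -1.   ] q7 0.6 gap 0.697 F [ 1.  -0.8 -1.1] | turn 0.0 d(cm) [-0.07  0.04  0.05] rows 0.0
[[0.6876, 0.1812], [0.6979, 0.0955], [0.6382, 0.0895], [0.6294, 0.1766]] c [0.66327207 0.13570404] [(np.float64(0.05841321170463366), np.float64(4.481960858363062)), (np.float64(0.0862937927304347), np.float64(6.807870569301244)), (np.float64(0.059961010795000644), np.float64(5.726452239517613)), (np.float64(0.08754711101428268), np.float64(5.770341095995391))]
```

>>> step_arm(
  series=[
    [[0,0,0.1],0],
    [[0,0,0],0],
    [[0,0,0.1],0],
    [[0,0,0],0],
    [[0,0,0],0],
  ],
)

```text
t: 14.68
ee_pos: [0.4311, 0.0128, 0.0238]
orientation: [0.455, 0.89, 0.001, -0.0]
contact_force: [-10.0, -1.0, 29.5]
finger_gap: 0.7
finger_force: 42.0
```

>>> step_arm(
  series=[
    [[0,0,0],0],
    [[0,0,0],0],
    [[0,0,0],0],
    [[0,0,0],0],
    [[0,0,-0.5],0],
  ],
  claw=0.64,
)

```text
t: 15.1
ee_pos: [0.4301, 0.0126, 0.0268]
orientation: [0.455, 0.891, -0.001, -0.0]
contact_force: [-0.6, -0.0, -0.9]
finger_gap: 0.819
finger_force: 0.0
```

>>> step_arm(
  series=[
    [[0,0,-2.1],0],
    [[0,0,-3],0],
    [[0,0,-3],0],
    [[0,0,-3],0],
    [[0,0,-1],0],
  ],
)

```text
t: 15.52
ee_pos: [0.4326, 0.0127, 0.1525]
orientation: [0.455, 0.89, 0.002, 0.002]
contact_force: [0.7, -1.0, 0.3]
finger_gap: 0.818
finger_force: 0.0
```

>>> step_arm(
  series=[
    [[0,0,0],0.105],
    [[0,0,0],0.105],
    [[0,0,0],0.105],
    [[0,0,0],0.105],
    [[0,0,0],0.105],
  ],
  claw=1,
)

```text
t: 15.93
ee_pos: [0.4306, 0.0126, 0.1483]
orientation: [0.673, 0.74, -0.0, -0.0]
contact_force: [0.1, -0.3, -0.4]
finger_gap: 0.999
finger_force: 0.0
```

>>> step_arm(
  series=[
    [[1.41,3.47,0],0],
    [[1.41,3.47,0],0],
    [[1.41,3.47,0],0],
    [[1.41,3.47,0],0],
    [[1.41,3.47,0],0],
  ],
)

```text
t: 16.35
ee_pos: [0.5976, 0.1015, 0.1478]
orientation: [0.67, 0.742, -0.0, -0.0]
contact_force: [0.6, -1.1, 1.7]
finger_gap: 1.002
finger_force: 0.0
```

>>> step_arm(
  series=[
    [[1.41,3.47,0],0],
    [[1.41,3.47,0],0],
    [[0,0,0],0],
    [[0,0,0],0],
    [[0,0,0],0],
  ],
)

```text
t: 16.77
ee_pos: [0.662, 0.1346, 0.1476]
orientation: [0.671, 0.742, -0.001, -0.0]
contact_force: [-0.2, 0.3, 0.0]
finger_gap: 0.999
finger_force: 0.0
```

>>> step_arm(
  series=[
    [[0,0,0],0],
    [[0,0,0],0],
    [[0,0,0],0],
    [[0,0,0],0],
    [[0,0,0],0],
  ],
)

```text
t: 17.18
ee_pos: [0.6623, 0.1353, 0.1488]
orientation: [0.671, 0.742, 0.0, -0.0]
contact_force: [-0.4, 0.2, 0.4]
finger_gap: 1.0
finger_force: 0.0
```

```bash
python3 -c "
from h import *
to(.6633,.1357,.078,5.8)
k=snap('wrist','w6.png')
for d in regions_of('tub_medium','wrist')[:2]:
    m=d['mask'];P=np.array([atz(k,u,v,.106)[:2] for u,v in hull(m)],np.float32);print(round(d['confidence'],2),cv2.minAreaRect(P))
k=snap('side')
for n in('tub_small','tub_medium'):
  for d in regions_of(n,'side')[:3]: print(n,round(d['confidence'],2),hull(d['mask']).min(0),hull(d['mask']).max(0))
c=[(.6876, .1812), (.6979, .0955), (.6382, .0895), (.6294, .1766)]
print([proj(k,[*p,.106]).round(1) for p in c])
b=np.radians(35.9+45+90*np.arange(4))
print('small in bowl lid',[proj(k,[.432+.0424*np.cos(a),.0126+.0424*np.sin(a),.05]).round(1) for a in b])
"
```

```text
t 17.18 pos [0.6623 0.1353 0.1488] psi 5.8 tilt [ 0.     0.001 -1.   ] q7 0.02 gap 1.0 F [-0.4  0.2  0.4] | turn -0.0 d(cm) [0.03 0.1  7.08] rows 1.7
0.73 ((0.6632900834083557, 0.13854491710662842), (0.06211546063423157, 0.09619403630495071), 5.877696990966797)
tub_small 0.82 [200 213] [231 245]
[array([300.4, 155.8]), array([311. , 175.7]), array([289.4, 179.4]), array([280.2, 158.7])]
small in bowl lid [array([215.9, 211.9]), array([197.9, 223.8]), array([213.3, 236.6]), array([231.4, 224. ])]
```

View pics/w6.png

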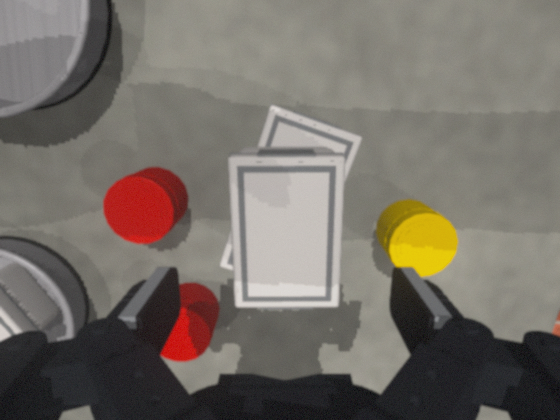

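The small tub sits in its bowl: the side mask matches the prediction. The oblong tub is aligned, with its lid at (286,230). I'll grip it.

>>> step_arm(
  series=[
    [[0,0.1,2.5],0],
    [[0,0,2.5],0],
    [[0,0,1.5],0],
    [[0,0,0.6],0],
    [[0,0,0],0],
  ],
)

```text
t: 17.85
ee_pos: [0.6625, 0.1353, 0.0757]
orientation: [0.671, 0.742, -0.001, -0.001]
contact_force: [-0.8, -0.2, 0.2]
finger_gap: 1.001
finger_force: 0.0
```

>>> step_arm(
  series=[
    [[0,0,0],0],
    [[0,0,0],0],
    [[0,0,0],0],
    [[0,0,0],0],
    [[0,0,0],0],
  ],
  claw=-1,
  grip_force=45,
)

```text
t: 18.27
ee_pos: [0.6644, 0.1356, 0.079]
orientation: [0.671, 0.742, 0.001, 0.001]
contact_force: [-1.7, 0.2, 6.9]
finger_gap: 0.721
finger_force: 51.5
```

>>> step_arm(
  series=[
    [[0,0,0],0],
    [[0,0,-1],0],
    [[0,0,-2],0],
    [[0,0,-2],0],
    [[0,0,-2],0],
  ],
)

```text
t: 18.68
ee_pos: [0.6633, 0.1353, 0.1486]
orientation: [0.671, 0.742, -0.0, -0.0]
contact_force: [1.1, -0.1, -1.8]
finger_gap: 0.716
finger_force: 50.5
```

```bash
python3 -c "
from h import *
to(.449,.257,.14)"
```

```text
t 18.68 pos [0.6633 0.1353 0.1486] psi 5.8 tilt [-0. -0. -1.] q7 0.02 gap 0.716 F [ 1.1 -0.1 -1.8] | turn 0.0 d(cm) [ 14.26 -20.09   0.87] rows 6.0
```

>>> step_arm(
  series=[
    [[2.04,-2.87,0],0],
    [[2.04,-2.87,0],0],
    [[2.04,-2.87,0],0],
    [[2.04,-2.87,0],0],
    [[2.04,-2.87,0],0],
  ],
)

```text
t: 19.1
ee_pos: [0.5089, 0.223, 0.1479]
orientation: [0.671, 0.742, 0.0, 0.0]
contact_force: [0.9, 1.1, -1.0]
finger_gap: 0.713
finger_force: 50.8
```

>>> step_arm(
  series=[
    [[2.04,-2.87,0],0],
    [[2.04,-2.87,0],0],
    [[0,0,1.5],0],
    [[0,0,1.5],0],
    [[0,0,0],0],
  ],
)

```text
t: 19.52
ee_pos: [0.4475, 0.257, 0.1158]
orientation: [0.67, 0.742, -0.001, -0.0]
contact_force: [-0.0, -2.0, -2.6]
finger_gap: 0.719
finger_force: 50.6
```

>>> step_arm(
  series=[
    [[0,0,0],0],
    [[0,0,0],0],
    [[0,0,0],0],
    [[0,0,0],0],
    [[0,0,0],0],
  ],
)

```text
t: 19.93
ee_pos: [0.4497, 0.2573, 0.1179]
orientation: [0.671, 0.742, 0.0, 0.0]
contact_force: [-0.0, -0.9, -2.0]
finger_gap: 0.715
finger_force: 50.6
```

```bash
python3 -c "
from h import *
to(.449,.257,.027)
k=snap('wrist','w7.png')
for d in regions_of('bowl_medium','wrist')[:2]:
    print(round(d['confidence'],2),hull(d['mask']).mean(0),circ(k,d['mask'],.045))
for d in regions_of('tub_medium','wrist')[:1]:
    P=np.array([atz(k,u,v,.149)[:2] for u,v in hull(d['mask'])],np.float32);print('tub',round(d['confidence'],2),cv2.minAreaRect(P))
k=snap('top')
cv2.imwrite('pics/topc4.png',cv2.cvtColor(cv2.resize(k[0][165:225,190:270],None,fx=10,fy=10,interpolation=cv2.INTER_CUBIC),cv2.COLOR_RGB2BGR))
"
```

```text
t 19.93 pos [0.4497 0.2573 0.1179] psi 5.8 tilt [ 0.001  0.    -1.   ] q7 -0.42 gap 0.715 F [-0.  -0.9 -2. ] | turn 0.0 d(cm) [-0.02 -0.08  9.09] rows 2.2
0.65 [279.48148148 169.03703704] [0.4482, 0.2578, 0.0796]
0.51 [285.7 256.8] [0.4536, 0.2074, 0.0921]
tub 0.93 ((0.44883692264556885, 0.26875245571136475), (0.059315938502550125, 0.08459138125181198), 5.897751808166504)
```

View pics/w7.png

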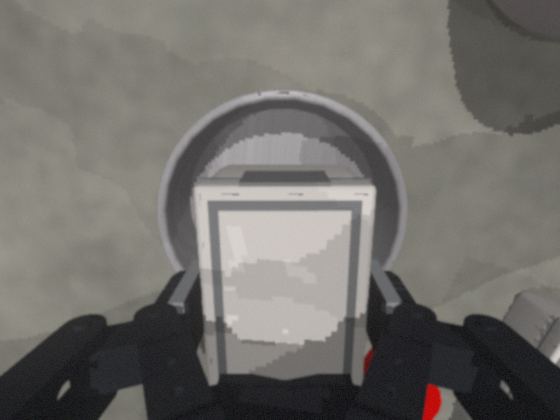

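View pics/topc4.png

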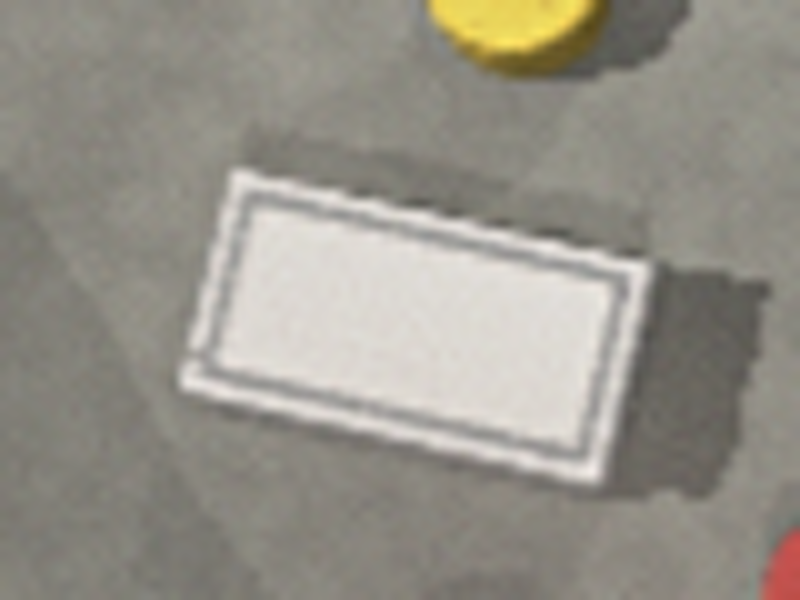

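The oblong tub is held over the medium bowl, rim centred at (280,170). Its lid's front edge is at row 187. The top crop shows the long tub's corners at (235,172), (652,262), (605,485) and (185,382).

```bash
python3 -c "
from h import *
to(.449,.257,.027)
k=snap('wrist')
print('front edge',atz(k,286,185,.145),'expect y',.2573+.045)
k=snap('top')
P=[atz(k,190+u/10-.45,165+v/10-.45,.056)[:2] for u,v in((235,172),(652,262),(605,485),(185,382))]
print(np.round(P,4).tolist(),'c',np.mean(P,0),[(np.linalg.norm(P[i]-P[i-1]),np.degrees(np.arctan2(*(P[i]-P[i-1])[::-1]))%90) for i in range(4)])
"
```

```text
t 20.13 pos [0.4493 0.2573 0.1174] psi 5.8 tilt [ 0.  0. -1.] q7 -0.42 gap 0.712 F [-0.3 -1.4 -3.6] | turn 0.0 d(cm) [-0.02 -0.03  9.04] rows 2.2
front edge [0.44558494 0.30337006 0.145     ] expect y 0.30229999999999996
[[0.7071, 0.1905], [0.6813, 0.075], [0.6194, 0.0879], [0.6486, 0.2037]] c [0.664109  0.1392745] [(np.float64(0.059987568084143524), np.float64(77.31268196224944)), (np.float64(0.11838950629791614), np.float64(77.37888627172327)), (np.float64(0.06317073372365081), np.float64(78.2462113265957)), (np.float64(0.11945726923876916), np.float64(75.85540418340278))]
```

>>> step_arm(
  series=[
    [[0,0,2.5],0],
    [[0,0,2.5],0],
    [[0,0,1.5],0],
    [[0,0,0.5],0],
    [[0,0,0],0],
  ],
)

```text
t: 20.65
ee_pos: [0.4485, 0.2567, 0.0463]
orientation: [0.671, 0.742, -0.001, -0.0]
contact_force: [0.0, -0.8, -1.5]
finger_gap: 0.718
finger_force: 50.7
```

>>> step_arm(
  series=[
    [[0,0,1],0],
    [[0,0,0.5],0],
    [[0,0,0.3],0],
    [[0,0,0],0],
    [[0,0,0],0],
  ],
)

```text
t: 21.07
ee_pos: [0.4493, 0.2573, 0.0295]
orientation: [0.671, 0.742, 0.0, 0.0]
contact_force: [-0.4, 0.5, -2.3]
finger_gap: 0.72
finger_force: 50.8
```

>>> step_arm(
  series=[
    [[0,0,0.1],0],
    [[0,0,0],0],
    [[0,0,0],0],
    [[0,0,0],0],
    [[0,0,0],0],
  ],
)

```text
t: 21.48
ee_pos: [0.4493, 0.2574, 0.0285]
orientation: [0.671, 0.742, 0.0, 0.0]
contact_force: [0.6, 0.1, -2.7]
finger_gap: 0.713
finger_force: 50.8
```

>>> step_arm(
  series=[
    [[0,0,0.1],0],
    [[0,0,0],0],
    [[0,0,0],0],
    [[0,0,0],0],
    [[0,0,0],0],
  ],
)

```text
t: 21.9
ee_pos: [0.4492, 0.2573, 0.0273]
orientation: [0.671, 0.742, -0.0, 0.0]
contact_force: [0.4, 0.7, -2.4]
finger_gap: 0.716
finger_force: 50.8
```

>>> step_arm(
  series=[
    [[0,0,0.05],0],
    [[0,0,0],0],
    [[0,0,0],0],
    [[0,0,0],0],
    [[0,0,0],0],
  ],
)

```text
t: 22.32
ee_pos: [0.4493, 0.2573, 0.027]
orientation: [0.671, 0.742, 0.0, -0.0]
contact_force: [-1.5, -0.8, 2.7]
finger_gap: 0.714
finger_force: 51.5
```

>>> step_arm(
  series=[
    [[0,0,0],0],
    [[0,0,0],0],
    [[0,0,0],0],
    [[0,0,0],0],
    [[0,0,-0.5],0],
  ],
  claw=0.7,
)

```text
t: 22.73
ee_pos: [0.4487, 0.257, 0.0312]
orientation: [0.67, 0.742, -0.001, -0.0]
contact_force: [-0.1, -0.6, -0.2]
finger_gap: 0.848
finger_force: 0.0
```

>>> step_arm(
  series=[
    [[0,0,-2],0],
    [[0,0,-3],0],
    [[0,0,-3],0],
    [[0,0,-1.5],0],
    [[0,0,0],0.073],
  ],
)

```text
t: 23.15
ee_pos: [0.4512, 0.2585, 0.1311]
orientation: [0.697, 0.717, 0.003, 0.0]
contact_force: [0.1, -0.1, 0.7]
finger_gap: 0.852
finger_force: 0.0
```

>>> step_arm(
  series=[
    [[0,0,0],0.125],
    [[0,0,0],0.125],
    [[-0.97,3.36,0],0],
    [[-0.97,3.36,0],0],
    [[-0.97,3.36,0],0],
  ],
  claw=1,
)

```text
t: 23.57
ee_pos: [0.542, 0.2067, 0.1275]
orientation: [0.78, 0.625, 0.0, -0.0]
contact_force: [0.6, 0.3, 1.0]
finger_gap: 0.999
finger_force: 0.0
```

>>> step_arm(
  series=[
    [[-0.97,3.36,0],0],
    [[-0.97,3.36,0],0],
    [[-0.97,3.36,0],0],
    [[-0.97,3.36,0],0],
    [[0,0,0],0],
  ],
)

```text
t: 23.98
ee_pos: [0.668, 0.1333, 0.1267]
orientation: [0.783, 0.622, -0.0, 0.002]
contact_force: [-1.6, -0.9, -0.2]
finger_gap: 1.0
finger_force: 0.0
```

>>> step_arm(
  series=[
    [[0,0,0],0],
    [[0,0,0],0],
    [[0,0,0],0],
    [[0,0,0],0],
    [[0,0,0],0],
  ],
)

```text
t: 24.4
ee_pos: [0.663, 0.1405, 0.1272]
orientation: [0.781, 0.625, 0.0, -0.0]
contact_force: [-0.2, 0.5, -0.6]
finger_gap: 1.0
finger_force: 0.0
```

```bash
python3 -c "
from h import *
to(.664,.1393,.030,-12.7)
k=snap('wrist','w8.png')
for d in regions_of('tub_large','wrist')[:2]:
    m=d['mask'];P=np.array([atz(k,u,v,.056)[:2] for u,v in hull(m)],np.float32);print(round(d['confidence'],2),cv2.minAreaRect(P))
k=snap('side')
for n in('tub_large','tub_medium'):
  for d in regions_of(n,'side')[:3]: print(n,round(d['confidence'],2),hull(d['mask']).min(0),hull(d['mask']).max(0))
y=np.array([.9755,-.22])*.032;x=np.array([.22,.9755])*.06;c=np.array([.664,.1393])
print('large',[proj(k,[*(c+i*x+j*y),.056]).round(1) for i,j in((1,1),(1,-1),(-1,-1),(-1,1))])
y=np.array([.995,.101])*.031;x=np.array([-.101,.995])*.045;c=np.array([.449,.2575])
print('med in bowl',[proj(k,[*(c+i*x+j*y),.054]).round(1) for i,j in((1,1),(1,-1),(-1,-1),(-1,1))])
"
```

```text
t 24.4 pos [0.663  0.1405 0.1272] psi -12.6 tilt [ 0.     0.001 -1.   ] q7 -0.28 gap 1.0 F [-0.2  0.5 -0.6] | turn 0.001 d(cm) [-0.1   0.12  9.72] rows 2.4
0.74 ((0.6636753678321838, 0.14124517142772675), (0.12262038886547089, 0.06350529193878174), 76.65498352050781)
tub_large 0.8 [283 166] [307 208]
tub_large 0.17 [188 147] [241 190]
tub_medium 0.8 [203 151] [228 179]
large [array([305.7, 166.5]), array([283.5, 165.4]), array([281.9, 194.3]), array([305.6, 195.5])]
med in bowl [array([221.3, 149.7]), array([200.7, 152.9]), array([205.7, 172.4]), array([227.3, 168.9])]
```

View pics/w8.png

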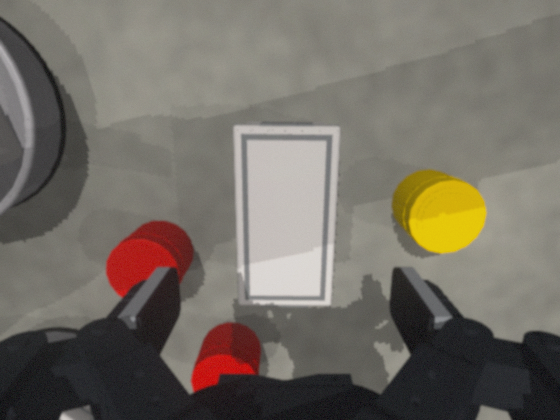

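The medium tub is seated. The long tub is aligned, lid at (287,215), and the fingers clear the red and yellow pots. I'll grip it.

>>> step_arm(
  series=[
    [[-0.1,0.1,3],0],
    [[0,0,3],0],
    [[0,0,2.2],0],
    [[0,0,1.0],0],
    [[0,0,0.5],0],
  ],
)

```text
t: 25.07
ee_pos: [0.6634, 0.1379, 0.0281]
orientation: [0.781, 0.624, -0.001, -0.0]
contact_force: [-0.2, -0.5, 0.5]
finger_gap: 1.0
finger_force: 0.0
```

>>> step_arm(
  series=[
    [[0,0,0],0],
    [[0,0,0],0],
    [[0,0,0],0],
    [[0,0,0],0],
    [[0,0,0],0],
  ],
  claw=-1,
  grip_force=55,
)

```text
t: 25.48
ee_pos: [0.6654, 0.1382, 0.0314]
orientation: [0.781, 0.624, 0.001, 0.0]
contact_force: [0.4, 0.0, 6.1]
finger_gap: 0.735
finger_force: 64.2
```

>>> step_arm(
  series=[
    [[0,0,0],0],
    [[0,0,0],0],
    [[0,0,-1],0],
    [[0,0,-2],0],
    [[0,0,-2],0],
  ],
)

```text
t: 25.9
ee_pos: [0.6635, 0.1379, 0.08]
orientation: [0.781, 0.624, -0.001, -0.0]
contact_force: [0.3, 0.2, -3.0]
finger_gap: 0.734
finger_force: 63.0
```

>>> step_arm(
  series=[
    [[0,0,-3],0],
    [[0,0,-3],0],
    [[0,0,0],0],
    [[0,0,0],0],
    [[0,0,0],0],
  ],
)

```text
t: 26.32
ee_pos: [0.6638, 0.1381, 0.1393]
orientation: [0.781, 0.624, -0.0, -0.0]
contact_force: [-0.4, 0.4, -2.8]
finger_gap: 0.735
finger_force: 63.2
```

```bash
python3 -c "
from h import *
to(.441,-.308,.14)
k=snap('top')
for d in regions_of('bowl_large','top')[:3]: print(round(d['confidence'],2),circ(k,d['mask'],.055))"
```

```text
t 26.32 pos [0.6638 0.1381 0.1393] psi -12.7 tilt [-0.001  0.    -1.   ] q7 -0.28 gap 0.735 F [-0.4  0.4 -2.8] | turn 0.0 d(cm) [-48.43 -11.92  -0.05] rows 12.2
0.59 [0.4421, -0.302, 0.0962]
```

>>> step_arm(
  series=[
    [[-3.46,-0.85,0],0],
    [[-3.46,-0.85,0],0],
    [[-3.46,-0.85,0],0],
    [[-3.46,-0.85,0],0],
    [[-3.46,-0.85,0],0],
  ],
)

```text
t: 26.83
ee_pos: [0.5831, -0.0227, 0.1385]
orientation: [0.781, 0.624, -0.001, -0.0]
contact_force: [0.2, -0.3, -3.6]
finger_gap: 0.736
finger_force: 63.1
```

>>> step_arm(
  series=[
    [[-3.46,-0.85,0],0],
    [[-3.46,-0.85,0],0],
    [[-3.46,-0.85,0],0],
    [[-3.46,-0.85,0],0],
    [[-3.46,-0.85,0],0],
  ],
)

```text
t: 27.25
ee_pos: [0.5036, -0.1818, 0.1389]
orientation: [0.781, 0.624, -0.001, -0.001]
contact_force: [0.5, -1.0, -3.5]
finger_gap: 0.738
finger_force: 63.1
```

>>> step_arm(
  series=[
    [[-3.46,-0.85,0],0],
    [[-3.46,-0.85,0],0],
    [[-3.46,-0.85,0],0],
    [[-3.46,-0.85,0],0],
    [[0,0,0],0],
  ],
)

```text
t: 27.67
ee_pos: [0.4364, -0.315, 0.1395]
orientation: [0.784, 0.621, -0.002, 0.0]
contact_force: [-1.5, -0.2, -3.0]
finger_gap: 0.734
finger_force: 63.1
```

>>> step_arm(
  series=[
    [[0,0,0],0],
    [[0,0,0],0],
    [[0,0,0],0],
    [[0,0,0],0],
    [[0,0,0],0],
  ],
)

```text
t: 28.08
ee_pos: [0.4422, -0.3072, 0.1396]
orientation: [0.78, 0.625, -0.0, -0.0]
contact_force: [1.4, -0.6, -3.6]
finger_gap: 0.735
finger_force: 63.1
```

```bash
python3 -c "
from h import *
to(.441,-.306,.035)
k=snap('wrist','w9.png')
for d in regions_of('bowl_large','wrist')[:2]:
    print(round(d['confidence'],2),hull(d['mask']).mean(0),circ(k,d['mask'],.055))
c=np.array([.441,-.306])
for a in np.arange(0,360,30):
    p=proj(k,[*(c+.096*np.array([np.cos(np.radians(a)),np.sin(np.radians(a))])),.055]);cv2.circle(k[0],tuple(int(v) for v in p.round()),3,(255,0,255),1)
cv2.imwrite('pics/w9.png',k[0][:,:,::-1])
"
```

```text
t 28.08 pos [ 0.4422 -0.3072  0.1396] psi -12.6 tilt [-0.  0. -1.] q7 0.48 gap 0.735 F [ 1.4 -0.6 -3.6] | turn 0.0 d(cm) [ 0.09 -0.14 10.46] rows 2.6
0.94 [289.54098361 155.8852459 ] [0.4413, -0.3031, 0.0955]
```

View pics/w9.png

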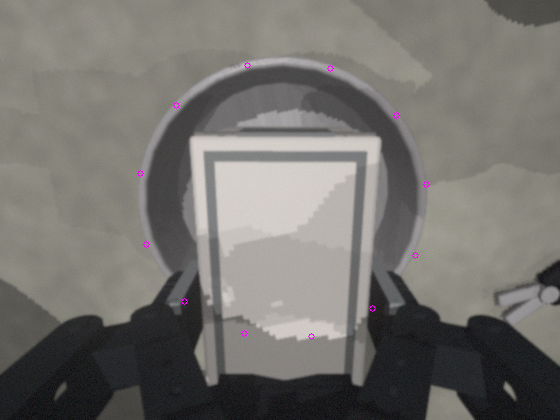

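The long tub is held over the large bowl; the fit gives a rim centre of about (0.441, -0.304), a few mm ahead. The clipper at (545,295) is clear. I'll shift and lower.

>>> step_arm(
  series=[
    [[0.3,-0.1,2.5],0],
    [[0,0,3],0],
    [[0,0,2.5],0],
    [[0,0,1.2],0],
    [[0,0,0.5],0],
  ],
)

```text
t: 28.6
ee_pos: [0.4404, -0.3043, 0.0411]
orientation: [0.781, 0.625, -0.001, -0.001]
contact_force: [-0.3, 0.4, -3.5]
finger_gap: 0.736
finger_force: 62.9
```

>>> step_arm(
  series=[
    [[0,0,0.3],0],
    [[0,0,0],0],
    [[0,0,0],0],
    [[0,0,0],0],
    [[0,0,0],0],
  ],
)

```text
t: 29.02
ee_pos: [0.442, -0.3054, 0.0408]
orientation: [0.781, 0.624, 0.0, 0.001]
contact_force: [-0.4, -0.8, -3.4]
finger_gap: 0.737
finger_force: 62.9
```

>>> step_arm(
  series=[
    [[0,0,0.15],0],
    [[0,0,0],0],
    [[0,0,0],0],
    [[0,0,0],0],
    [[0,0,0],0],
  ],
)

```text
t: 29.43
ee_pos: [0.4414, -0.3051, 0.0384]
orientation: [0.781, 0.624, -0.0, 0.0]
contact_force: [0.3, 0.1, -3.1]
finger_gap: 0.732
finger_force: 62.9
```

>>> step_arm(
  series=[
    [[0,0,0.15],0],
    [[0,0,0],0],
    [[0,0,0],0],
    [[0,0,0],0],
    [[0,0,0],0],
  ],
)

```text
t: 29.85
ee_pos: [0.4414, -0.3051, 0.0368]
orientation: [0.781, 0.624, -0.0, 0.0]
contact_force: [0.4, -0.3, -3.2]
finger_gap: 0.737
finger_force: 62.9
```

>>> step_arm(
  series=[
    [[0,0,0.07],0],
    [[0,0,0],0],
    [[0,0,0],0],
    [[0,0,0],0],
    [[0,0,0],0],
  ],
)

```text
t: 30.27
ee_pos: [0.4414, -0.3051, 0.0361]
orientation: [0.781, 0.624, -0.0, 0.0]
contact_force: [0.7, 0.1, -3.6]
finger_gap: 0.735
finger_force: 62.9
```

>>> step_arm(
  series=[
    [[0,0,0.07],0],
    [[0,0,0],0],
    [[0,0,0.05],0],
    [[0,0,0],0],
    [[0,0,0],0],
  ],
)

```text
t: 30.68
ee_pos: [0.4414, -0.3051, 0.0354]
orientation: [0.781, 0.624, 0.0, -0.0]
contact_force: [-2.3, 2.3, 7.2]
finger_gap: 0.733
finger_force: 63.9
```

Contact. I'll release, rise and move aside toward the base so the top view is clear.

>>> step_arm(
  series=[
    [[0,0,0],0],
    [[0,0,0],0],
    [[0,0,0],0],
    [[0,0,0],0],
    [[0,0,-0.5],0],
  ],
  claw=0.7,
)

```text
t: 31.1
ee_pos: [0.4409, -0.3048, 0.0394]
orientation: [0.781, 0.624, -0.0, -0.001]
contact_force: [0.1, 0.6, -0.7]
finger_gap: 0.85
finger_force: 0.0
```

>>> step_arm(
  series=[
    [[0,0,-2.5],0],
    [[0,0,-4],0],
    [[0,0,-4],0],
    [[0,0,-4],0],
    [[0,0,-3],0],
  ],
)

```text
t: 31.52
ee_pos: [0.4414, -0.306, 0.2185]
orientation: [0.781, 0.624, 0.001, 0.001]
contact_force: [1.5, -0.7, -0.1]
finger_gap: 0.844
finger_force: 0.0
```

>>> step_arm(
  series=[
    [[4,0,0],0],
    [[4,0,0],0],
    [[4,0,0],0],
    [[4,0,0],0],
    [[0,0,0],0],
  ],
)

```text
t: 31.93
ee_pos: [0.4785, -0.1407, 0.2151]
orientation: [0.778, 0.628, 0.001, -0.001]
contact_force: [1.0, 0.6, -0.1]
finger_gap: 0.852
finger_force: 0.0
```

>>> step_arm(
  series=[
    [[0,0,0],0],
    [[0,0,0],0],
    [[0,0,0],0],
    [[0,0,0],0],
    [[0,0,0],0],
  ],
)

```text
t: 32.35
ee_pos: [0.4763, -0.1502, 0.215]
orientation: [0.782, 0.624, -0.0, 0.0]
contact_force: [0.8, -0.4, -0.9]
finger_gap: 0.848
finger_force: 0.0
```

```bash
python3 -c "
from h import *
T={'pot_tiny':('bowl_tiny',.048),'tub_small':('bowl_small',.05),'tub_medium':('bowl_medium',.054),'tub_large':('bowl_large',.06)}
k=snap('top');s=snap('side')
rows=[]
for t,(b,z) in T.items():
    for d in regions_of(b,'top')[:1]: print(b,round(d['confidence'],2),circ(k,d['mask'],BOWL[b][1]))
    for d in regions_of(t,'top')[:5]:
        P=np.array([atz(k,u,v,z)[:2] for u,v in hull(d['mask'])],np.float32);print(' ',t,round(d['confidence'],2),np.round(cv2.minAreaRect(P)[0],4),np.round(cv2.minAreaRect(P)[1],4))
im=np.hstack([cv2.resize(k[0][170:330,140:460],(400,200)),cv2.resize(s[0][120:400,150:370],(400,509))[:200]*0])
S=cv2.resize(s[0][140:390,170:350],None,fx=2.3,fy=2.3);K=cv2.resize(k[0][170:330,150:445],(385,209))
o=np.zeros((575,800,3),np.uint8);o[:S.shape[0],:S.shape[1]]=S;o[:209,415:]=K
cv2.imwrite('pics/end.png',o[:,:,::-1])
"
```

```text
bowl_tiny 0.75 [0.6541, -0.156, 0.0513]
  pot_tiny 0.81 [ 0.6508 -0.153 ] [0.0494 0.0526]
  pot_tiny 0.79 [0.7642 0.1155] [0.0544 0.0497]
  pot_tiny 0.77 [0.5868 0.0196] [0.0497 0.0498]
  pot_tiny 0.68 [0.5556 0.1201] [0.0509 0.0504]
bowl_small 0.58 [0.4334, 0.013, 0.0666]
  tub_small 0.92 [0.4323 0.0148] [0.0625 0.0625]
bowl_medium 0.78 [0.4488, 0.2572, 0.0795]
  tub_medium 0.82 [0.4503 0.2549] [0.0642 0.0966]
  tub_medium 0.63 [ 0.6594 -0.4116] [0.1143 0.0538]
bowl_large 0.75 [0.44, -0.3153, 0.0852]
```

View pics/end.png

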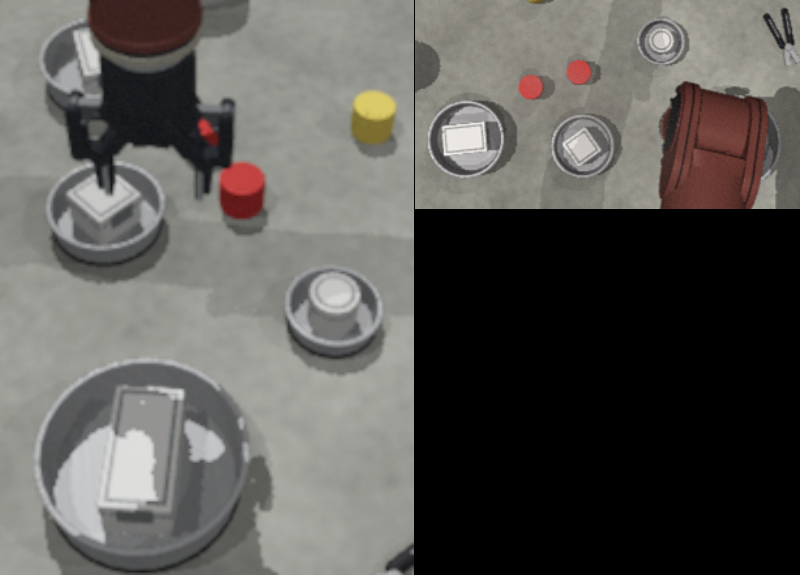

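The final picture shows all four tubs flat and centred in their own bowls: long at (143,455), square at (103,200), round at (333,300) and oblong at (465,138) in the top inset. The gripper is clear of everything, so I'm handing in.

```bash
python3 -c "
from bench import *
print(finish_job())"
```

```text
the job is handed in; nothing more can be done
None
```

I unstacked the four tubs and stood each one flat in its own dog's bowl, without touching the cookie jar or nail clipper, then handed the job in at about 32 s; the hand-in returned no verdict.

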